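Find the through bore with the gauge pin

TASK

One of the three bores in the aluminium block on the bench is drilled right through; the other two are blind, and they look alike from outside. Take the gauge pin with the slim straight handle out of the wooden rest (not the punch with the mushroom knob), probe the bores with it, and leave it standing in the through bore, fully home with its collar down on the block.

Things in the scene. Friction and masses are not known exactly. Their poses are not given: they have to be found in the camera images.
- gauge_pin: Upright steel pin, 0.22 kg. Origin: centre of its foot; z up the pin. Shank 14 mm across, 0 to 55 mm up; collar 36 mm across, 55 to 61; round handle 20 mm across, 61 to 111. Starts in a hole of a fixed wooden rest 60 mm high, collar on the rest's top, foot 5 mm over the bench. A knob-headed punch 97 mm high stands in the other hole, 90 mm off; the row runs along y within 25 deg.
- bore_a (a point): Mouth of the bore at the left (+y) end of the drilled block: on the bore's axis, level with the block's top, 60 mm over the bench; z up, y along the row. Each bore is 22 mm across. The one through bore takes the pin's whole shank, collar on the block; a blind one stops the foot 36 mm down, collar 19 mm proud. Which one is through varies.
- bore_b (a point): Mouth of the middle bore, 55 mm from each neighbour; otherwise as bore_a. The aluminium block is fixed, 70 mm wide, 180 mm long along the row of bores, 60 mm high, with a 12 mm high bolted steel lug at each end. The row runs along y within 26 deg, to the left of the wooden rest.
- bore_c (a point): Mouth of the bore at the right (-y) end of the block, 55 mm from bore_b; otherwise as bore_a.
Things that resemble listed ones, but are neither listed nor needed, are in the scene too. Leave any blue or green look-alike of the gauge_pin alone.

How it is judged:
By the outcome, as a careful person would: the job done as asked, in the order asked, and still so for the second after the job is handed in, with the robot touching nothing.
It also fails if it takes over 51 s, if anything falls off the work surface, if the arm or the gripper's body presses on something with over 40 N, if the wrist force passes 120 N, or if a joint passes its speed limit or range.

ROBOT

A 6-joint arm with a two-finger parallel gripper is mounted at the origin on the work surface. World frame = base frame: x ahead of the robot, y to its left, z up, the work surface at z = 0. Lengths are in m, angles in rad, forces in N, time in s.
With the tool pointing down it reaches from about 0.25 to 0.775 m from the base axis. Payload 4 kg.
Tool frame: the origin (TCP) lies at the very end of the fingers, on their centre line; the grasp point (between the pads) lies 19 mm behind it; z points along the fingers, y is the line along which they close (so a half turn about z gives the same grasp; the last joint's range is limited). The gripper opens to 85 mm and grips with 20 to 120 N. Pads are 22 mm wide; open, the fingers measure 114 mm over their backs; the gripper's body (76 mm by 85 mm) begins 54 mm behind the grasp point. The pads swing forward as they close: fully open they stand 13 mm farther back than shut.
Start: joints at [1.212, 0.087, 1.371, -0, 1.684, -0.103], TCP at [0.139, 0.532, 0.231] pointing down, gripper open.
Joint ranges: [-3.1, 3.1], [-0.76, 2.03], [0.27, 2.55], [-1.08, 4.22], [0.17, 2.65], [-2.57, 2.57]. Speed limits (rad/s): [2.79, 2.79, 3.14, 3.14, 3.14, 3.14].

INTERFACE

Orientations are given as a 3x3 rotation matrix whose columns are the frame's x, y, z axes.
In Python, from rig import status, viewer, ticket gives the robot as it stands.
- The arm moves only by the tool apply_moves, never from a script. Its argument "steps" is a list of rows, each a list of 7 numbers: the turn, a rotation vector about the tool's x, y, z normalised to -1 to 1, where 1 is pi rad, then the shift along the tool's x, y, z normalised to -1 to 1, where 1 is 0.5 m, then the closure, from 0 (fully open) to 1 (shut). A call has 1 to 12 rows; each row shifts and turns the commanded pose from where the row before left it, along the tool's axes as they then stand; what a row does not reach is not made up. A row lasts 1/8 s, in which the tool goes at most 62.5 mm and 10.7 degrees, less where a joint would pass 70% of its speed; a pose out of reach is approached as far as the arm can. A call with a number of a shift or a turn outside -1 to 1 is refused whole. A call with a gripper value outside its range is refused whole. The fingers move at their own pace and stop on an object; the grip force is fixed at half the most. Time passes only in rows, so rows that do not move let the fingers close. It gives the time, the measured TCP pose, the force, the opening and the grip force at its end, in the units of the state.
- status.state(): the state, without advancing time (a new reading comes with each control period).
- viewer.camera(name): name is "side" or "top" or "wrist"; returns the picture (420x560x3 uint8, red, green, blue); there is no depth.
- viewer.camera_info(name): a dict with "vertical_fov" (degrees; the focal length in pixels is half the picture's height over the tangent of half this angle, whatever the lens; pixels are square), "cx", "cy" (the principal point, pixels), "k1" (the pictures are not rectified: a ray, as slopes to the right and down, at radius r is drawn at 1 + k1 r^2 times it, then the intrinsics apply), "origin" and "orientation" of the camera in the world; the wrist camera has in their place "tool_from_camera" (4x4, takes a point from camera to tool coordinates, whose origin is the TCP and whose axes are the flange's). Camera axes: x right, y down, z forward; pixel columns grow to the right and rows downward; lengths in m; the calibration is good to about 2 mm. A picture is of the moment at which its call begins: read the wrist's pose just before it. camera_info takes no time and is no camera call.
- ticket.job_done(): hands the job in; it is judged then, once.
The state is a dict: "time": time; "joint_pos": joint angles; "joint_velocities": joint speeds; "tau": joint torques, N m; "tool_pos": TCP position; "tcp_rot": TCP orientation; "contact_force": force on the tool from outside, world axes, zero at the start; "wrist_torque": the same for the moment, N m; "finger_gap": opening from 0.0 (shut) to 1.0 (fully open); "gripper_force": force on a finger pad.
Only numpy, scipy, OpenCV 4.12 (cv2) and the standard library are available. Lean on these libraries where they do the work, as an engineer would, in place of code of your own. Each camera call takes 0.05 s, during which the arm holds its last target. There are 200 camera calls.

## Working session

There is one attempt and no reset: what is moved stays moved. The work goes in short steps, Python scripts to look and compute and a tool call to move; the robot and the scene stay as the last step left them, time stands still between calls to the robot, and variables do not carry over. Pictures are saved under pics/ and viewed, at most 10 in all, crops included, and the job is handed in when it is done.

Besides the shell and the picture viewer there is one more tool, called as name([rows], argument=value, ...), one row to a line, values as JSON. apply_moves: Moves the arm, as the interface text tells. Its arguments: {"type":"object","properties":{"steps":{"type":"array"}},"required":["steps"]}

```bash
mkdir -p pics; cat > h.py <<'E'
import numpy as np, cv2
from rig import status, viewer, ticket
def cam(n):
    i=viewer.camera_info(n); s=status.state()
    if 'origin' in i: o=np.array(i['origin']);R=np.array(i['orientation'])
    else:
        T=np.array(i['tool_from_camera']);Rt=np.array(s['tcp_rot'])
        R=Rt@T[:3,:3];o=np.array(s['tool_pos'])+Rt@T[:3,3]
    f=210/np.tan(np.radians(i['vertical_fov'])/2)
    return o,R,f,i['cx'],i['cy'],i['k1']
def ray(c,u,v):
    o,R,f,cx,cy,k=c
    d=np.array([(u-cx)/f,(v-cy)/f]);p=d.copy()
    for _ in range(30): p=d/(1+k*(p@p))
    return o,R@np.array([p[0],p[1],1])
def plane(c,u,v,z):
    o,d=ray(c,u,v);return o+d*(z-o[2])/d[2]
def proj(c,P):
    o,R,f,cx,cy,k=c
    q=R.T@(np.array(P)-o);p=q[:2]/q[2];p=p*(1+k*(p@p))
    return f*p[0]+cx,f*p[1]+cy
def snap(n,name):
    c=cam(n);im=viewer.camera(n);cv2.imwrite(f'pics/{name}.png',im[:,:,::-1]);return c,im
E
python3 - <<'E'
from h import *
for n in ['top','side','wrist']:
    c,im=snap(n,n+'0');print(n,c[0],c[1][:,2],c[2])
E
```

```text
top [ 0.37516384 -0.01982978  0.6905454 ] [ 0.22090873 -0.05024618 -0.97399931] 378.9757800438533
side [ 0.06930235 -0.53686014  0.53214653] [ 0.52513121  0.61084988 -0.59253661] 471.9353897597282
wrist [0.06906628 0.55067193 0.37221861] [ 0.27249591 -0.07266782 -0.95940886] 307.3254800823092
```

View pics/top0.png

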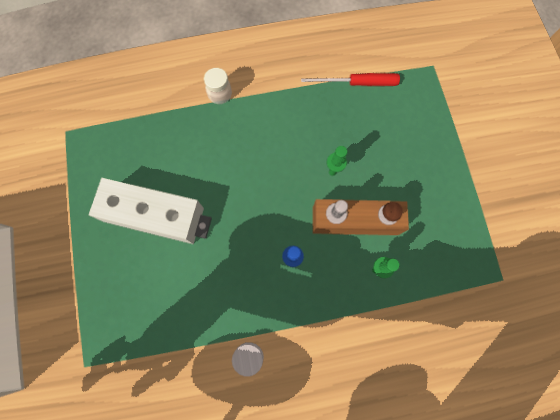

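View pics/side0.png

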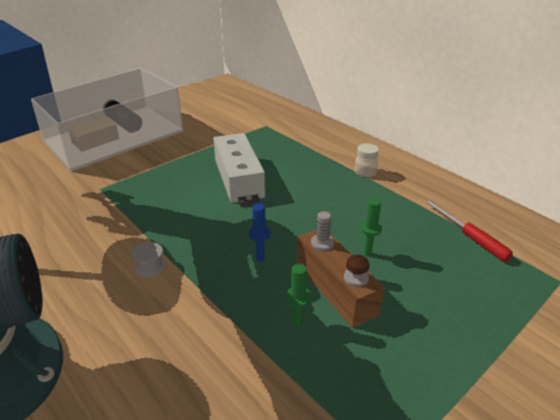

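Top view: block bores at about (113,201), (142,208), (172,215). The pin is in the left hole of the rest, with its handle top at about (341,206), and the brown-knobbed punch is at (391,211). In the side view the pin's handle is at (323,217) and its collar at (322,241). Blue and green look-alikes stand around the rest.

```bash
python3 - <<'E'
from h import *
t=cam('top');s=cam('side')
T=cv2.imread('pics/top0.png');S=cv2.imread('pics/side0.png')
a=cv2.resize(T[165:255,80:220],(420,270),interpolation=cv2.INTER_CUBIC)
b=cv2.resize(T[185:240,300:420],(480,220),interpolation=cv2.INTER_CUBIC)
c=cv2.resize(S[200:300,290:390],(380,380),interpolation=cv2.INTER_CUBIC)
o=np.zeros((500,800,3),np.uint8);o[:270,:420]=a;o[275:495,:480]=b[:, :];o[:220,420:]=c[:220,:380]
o[275:495,480:]=0
cv2.imwrite('pics/crop1.png',o)
def blobs(im,c,x0,y0,x1,y1,th):
    g=cv2.cvtColor(im,cv2.COLOR_BGR2GRAY)[y0:y1,x0:x1]
    n,l,st,ce=cv2.connectedComponentsWithStats((g<th).astype(np.uint8))
    for i in range(1,n):
        if 25<st[i,4]<350:
            u,v=ce[i]+[x0,y0];print(st[i,4],st[i,2:4],u.round(1),v.round(1),plane(c,u,v,.06).round(4))
blobs(T,t,98,190,185,228,140);blobs(S,s,218,135,262,178,140)
# triangulate handle top
for (p,q) in [((341,206),(324,214)),((337,214),(322,241))]:
    print(plane(t,*p,.116),plane(s,*q,.116),plane(t,*p,.066),plane(s,*q,.066))
E
```

```text
106 [28  7] 174.4 191.8 [0.587  0.1194 0.06  ]
97 [12 11] 112.5 200.7 [0.5927 0.2294 0.06  ]
91 [12 11] 141.3 207.7 [0.5701 0.1801 0.06  ]
81 [12 11] 170.6 214.5 [0.5481 0.1312 0.06  ]
110 [28  8] 107.2 225.0 [0.5513 0.2428 0.06  ]
279 [17 32] 255.8 145.4 [0.6232 0.1819 0.06  ]
33 [9 4] 230.9 141.5 [0.5938 0.2324 0.06  ]
39 [9 5] 236.0 153.2 [0.5704 0.1821 0.06  ]
46 [11  5] 241.9 166.0 [0.5472 0.1311 0.06  ]
28 [ 4 11] 219.0 173.4 [0.4965 0.138  0.06  ]
96 [32  5] 249.7 175.7 [0.536  0.0915 0.06  ]
[ 0.49453869 -0.14630239  0.116     ] [ 0.49627816 -0.14471505  0.116     ] [ 0.50492732 -0.15730871  0.066     ] [ 0.5475793  -0.09759883  0.066     ]
[ 0.48325081 -0.13717282  0.116     ] [ 0.44826953 -0.18833345  0.116     ] [ 0.49265711 -0.14738464  0.066     ] [ 0.49380243 -0.14645797  0.066     ]
```

View pics/crop1.png

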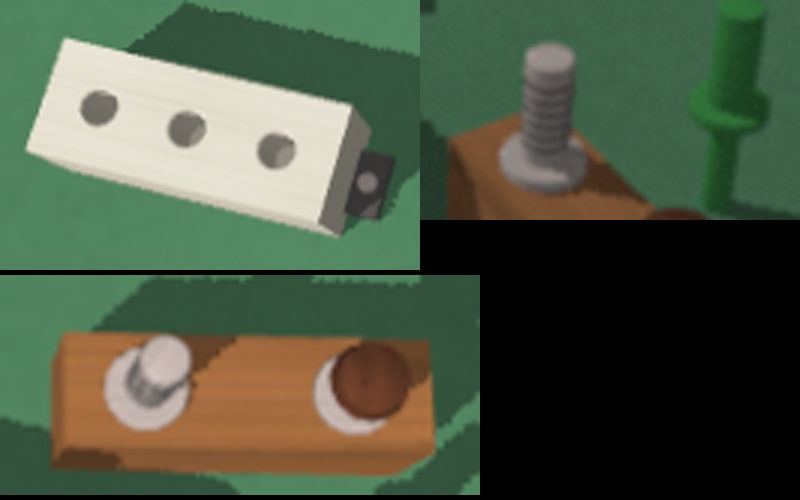

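```bash
cat >> h.py <<'E'
def go(P):
    s=status.state();R=np.array(s['tcp_rot']);d=R.T@(np.array(P)-s['tool_pos'])
    print('t',round(s['time'],2),'pos',np.round(s['tool_pos'],4),'shift units',np.round(d/.5,4),'F',np.round(s['contact_force'],1),'gap',round(s['finger_gap'],3))
E
python3 - <<'E'
from h import *
t=cam('top')
print(np.round(status.state()['tcp_rot'],3))
for n,u,v in [('gtop',341,152),('gbot',391,265),('blue',293,254),('knob',392,211)]: print(n,plane(t,u,v,.105).round(3))
go([.4943,-.1462,.20])
E
```

```text
[[-0.967  0.253 -0.001]
 [ 0.253  0.967 -0.002]
 [ 0.    -0.002 -1.   ]]
gtop [ 0.586 -0.17   0.105]
gbot [ 0.39  -0.204  0.105]
blue [ 0.437 -0.058  0.105]
knob [ 0.473 -0.228  0.105]
t 0.15 pos [0.139  0.5317 0.2304] shift units [-1.0305 -1.1319  0.0625] F [-0.5 -0.5  0.1] gap 0.998
```

apply_moves([
  [0, 0, 0, -0.08, -0.088, 0, 0.4],
  [0, 0, 0, -0.08, -0.088, 0, 0.4],
  [0, 0, 0, -0.08, -0.088, 0, 0.4],
  [0, 0, 0, -0.08, -0.088, 0, 0.4],
  [0, 0, 0, -0.08, -0.088, 0, 0.4],
  [0, 0, 0, -0.08, -0.088, 0, 0.4],
  [0, 0, 0, -0.08, -0.088, 0, 0.4],
  [0, 0, 0, -0.08, -0.088, 0, 0.4],
  [0, 0, 0, -0.08, -0.088, 0, 0.4],
  [0, 0, 0, -0.08, -0.088, 0, 0.4],
  [0, 0, 0, -0.07, -0.076, 0, 0.4],
  [0, 0, 0, 0, 0, 0, 0.4],
])

```text
time: 1.65
tool_pos: [0.4396, -0.0431, 0.2303]
tcp_rot: [[-0.966, 0.258, -0.002], [0.258, 0.966, -0.0], [0.002, -0.001, -1.0]]
contact_force: [0.1, 0.6, -1.0]
finger_gap: 0.601
gripper_force: 0.0
```

```bash
python3 - <<'E'
from h import *
go([.4943,-.1462,.15])
c,im=snap('wrist','w1')
print(proj(c,[.4943,-.1462,.116]),proj(c,[.4943,-.1462,.066]))
print(np.round(status.state()['tcp_rot'],3))
E
```

```text
t 1.65 pos [ 0.4396 -0.0431  0.2303] shift units [-0.1592 -0.1708  0.1603] F [ 0.1  0.6 -1. ] gap 0.601
(np.float64(188.98546026594403), np.float64(286.5973361113397)) (np.float64(202.14347506553398), np.float64(262.4829930824071))
[[-0.967  0.256 -0.002]
 [ 0.256  0.967  0.001]
 [ 0.002  0.    -1.   ]]
```

View pics/w1.png

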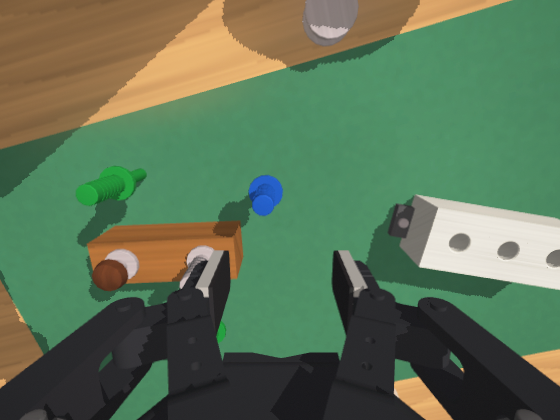

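The wrist view shows the pin's collar at about (203,260), matching the projected position. The bores are visible on the right. I'm moving over the pin.

apply_moves([
  [0, 0, 0, -0.053, -0.057, 0, 0.4],
  [0, 0, 0, -0.053, -0.057, 0, 0.4],
  [0, 0, 0, -0.053, -0.057, 0, 0.4],
  [0, 0, 0, 0, 0, 0.06, 0.4],
  [0, 0, 0, 0, 0, 0.06, 0.4],
  [0, 0, 0, 0, 0, 0.04, 0.4],
  [0, 0, 0, 0, 0, 0, 0.4],
])

```text
time: 2.58
tool_pos: [0.4929, -0.1411, 0.1493]
tcp_rot: [[-0.968, 0.251, -0.004], [0.251, 0.968, 0.002], [0.005, 0.001, -1.0]]
contact_force: [-0.1, -0.1, -1.1]
finger_gap: 0.602
gripper_force: 0.0
```

```bash
python3 - <<'E'
from h import *
go([.4943,-.1462,.075])
c,im=snap('wrist','w2')
print(proj(c,[.4943,-.1462,.116]),proj(c,[.4943,-.1462,.066]))
E
```

```text
t 2.58 pos [ 0.4929 -0.1411  0.1493] shift units [-0.006  -0.0094  0.1486] F [-0.1 -0.1 -1.1] gap 0.602
(np.float64(272.34439330631244), np.float64(244.81494807750536)) (np.float64(273.9222580722425), np.float64(219.36105916460698))
```

View pics/w2.png

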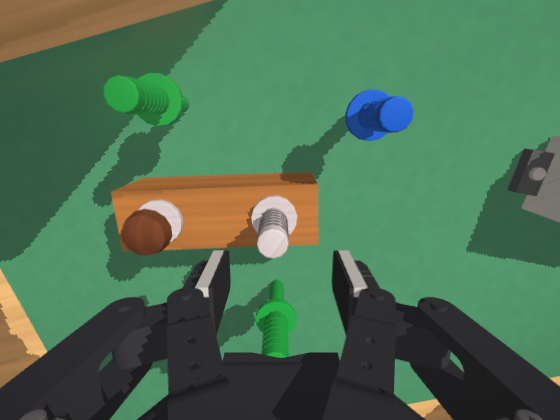

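The handle top at (272,243) and collar at (274,218) match the prediction. Next: descend and grip.

apply_moves([
  [0, 0, 0, -0.006, -0.0095, 0, 0.4],
  [0, 0, 0, 0, 0, 0.05, 0.4],
  [0, 0, 0, 0, 0, 0.05, 0.4],
  [0, 0, 0, 0, 0, 0.046, 0.4],
  [0, 0, 0, 0, 0, 0, 0.4],
  [0, 0, 0, 0, 0, 0, 1],
  [0, 0, 0, 0, 0, 0, 1],
  [0, 0, 0, 0, 0, 0, 1],
  [0, 0, 0, 0, 0, 0, 1],
])

```text
time: 3.75
tool_pos: [0.4974, -0.149, 0.0803]
tcp_rot: [[-0.967, 0.253, 0.004], [0.253, 0.967, -0.001], [-0.004, -0.0, -1.0]]
contact_force: [0.8, 0.7, 6.7]
finger_gap: 0.217
gripper_force: 58.5
```

apply_moves([
  [0, 0, 0, 0, 0, -0.02, 1],
  [0, 0, 0, 0, 0, -0.03, 1],
  [0, 0, 0, 0, 0, -0.04, 1],
  [0, 0, 0, 0, 0, -0.06, 1],
  [0, 0, 0, 0, 0, -0.06, 1],
  [0, 0, 0, 0, 0, -0.05, 1],
  [0, 0, 0, 0, 0, 0, 1],
])

```text
time: 4.62
tool_pos: [0.4972, -0.1492, 0.2114]
tcp_rot: [[-0.967, 0.253, 0.005], [0.253, 0.967, -0.002], [-0.006, -0.001, -1.0]]
contact_force: [0.8, 0.3, -1.4]
finger_gap: 0.213
gripper_force: 58.6
```

```bash
python3 - <<'E'
from h import *
go([.5478,.1312,.21])
s,S=snap('side','s2')
t,T=snap('top','t2')
o=np.hstack([S[60:320,200:500],T[100:360,260:500]])
cv2.imwrite('pics/c2.png',cv2.resize(o[:,:,::-1],None,fx=1.45,fy=1.45))
E
```

```text
t 4.62 pos [ 0.4972 -0.1492  0.2114] shift units [0.0441 0.5681 0.0021] F [ 0.8  0.3 -1.4] gap 0.213
```

View pics/c2.png

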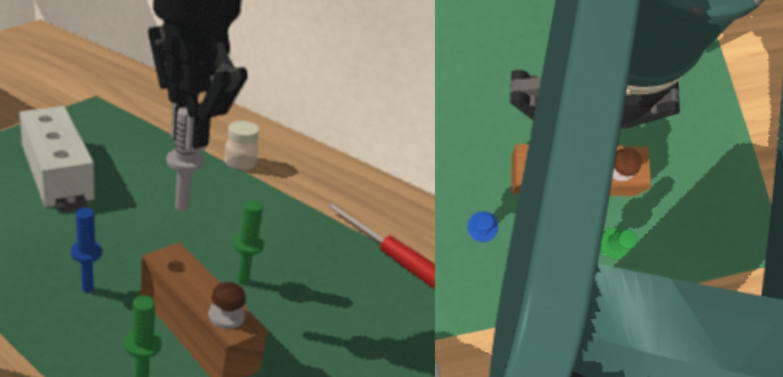

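Side view: the pin hangs upright in the gripper, foot at about (325,203) in full-image pixels. The left hole of the rest is empty and the punch is untouched. I'm moving over bore_c.

apply_moves([
  [0, 0, 0, 0.006, 0.08, 0, 1],
  [0, 0, 0, 0.006, 0.085, 0, 1],
  [0, 0, 0, 0.006, 0.085, 0, 1],
  [0, 0, 0, 0.006, 0.085, 0, 1],
  [0, 0, 0, 0.006, 0.085, 0, 1],
  [0, 0, 0, 0.007, 0.08, 0.02, 1],
  [0, 0, 0, 0.006, 0.068, 0.04, 1],
  [0, 0, 0, 0, 0, 0.03, 1],
  [0, 0, 0, 0, 0, 0, 1],
  [0, 0, 0, 0, 0, 0, 1],
])

```text
time: 5.98
tool_pos: [0.5472, 0.1306, 0.1634]
tcp_rot: [[-0.967, 0.254, -0.0], [0.254, 0.967, -0.0], [-0.0, -0.0, -1.0]]
contact_force: [0.3, -0.0, -0.6]
finger_gap: 0.217
gripper_force: 59.0
```

```bash
python3 - <<'E'
from h import *
go([.5478,.1312,.155])
p=status.state()['tool_pos'];print(np.round(status.state()['tcp_rot'],4))
s,S=snap('side','s3');w,W=snap('wrist','w3')
f=[p[0],p[1],p[2]-.0753];print('pred foot side',proj(s,f),'wrist',proj(w,f),'bore wrist',proj(w,[.5478,.1312,.06]))
u,v=map(int,proj(s,f));u=max(u,70)
o=np.hstack([cv2.resize(S[v-70:v+70,u-70:u+70],(420,420)),W[:, 90:450]])
print(u-70,v-70)
cv2.imwrite('pics/c3.png',o[:,:,::-1])
E
```

```text
t 5.97 pos [0.5472 0.1306 0.1634] shift units [-0.0009  0.0015  0.0168] F [ 0.3 -0.  -0.6] gap 0.217
[[-9.671e-01  2.544e-01 -0.000e+00]
 [ 2.544e-01  9.671e-01 -3.000e-04]
 [-1.000e-04 -3.000e-04 -1.000e+00]]
pred foot side (np.float64(241.32763944144116), np.float64(153.7071266773632)) wrist (np.float64(279.83653225061505), np.float64(218.16815777530928)) bore wrist (np.float64(280.79850112195567), np.float64(208.080669554338))
171 83
```

View pics/c3.png

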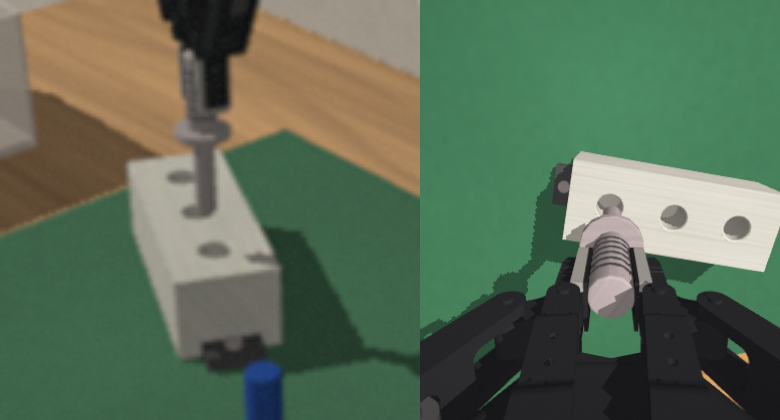

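Side crop: foot at about (239,152) in full-image pixels, 2 px left of the prediction, and hanging over bore_c's mouth. Wrist view: the bore is at (280,206). The far edge of the collar is at v≈215, and I'll use that to get the pin's offset in the grip.

```bash
python3 - <<'E'
from h import *
st=status.state();p=np.array(st['tool_pos']);R=np.array(st['tcp_rot']);w=cam('wrist');s=cam('side')
z=p[2]-.0753
for ox in (-.003,0,.003,.006):
    b=p+R[:,0]*ox; far=-R[:,0] if proj(w,p-R[:,0]*.02)[1]<proj(w,p)[1] else R[:,0]
    e=b+far*.018;e[2]=z+.061;h=b.copy();h[2]=z+.111;f=b.copy();f[2]=z
    print(ox,'collar far',np.round(proj(w,e),1),'handle top',np.round(proj(w,h),1),'foot side',np.round(proj(s,f),1),np.round(b,4), 'foot wrist',np.round(proj(w,f),1))
W=cv2.imread('pics/w3.png');
print([tuple(W[y,281]) for y in range(196,224,2)],[tuple(W[y,281]) for y in range(270,330,4)])
E
```

```text
-0.003 collar far [279.8 228.3] handle top [279.7 314. ] foot side [242.9 152.9] [0.5505 0.13   0.1643] foot wrist [280.  222.6]
0 collar far [279.8 223.1] handle top [279.7 307.5] foot side [241.5 153.2] [0.5476 0.1307 0.1643] foot wrist [280.  218.8]
0.003 collar far [279.8 217.8] handle top [279.6 300.9] foot side [240.  153.5] [0.5447 0.1315 0.1643] foot wrist [280.  214.9]
0.006 collar far [279.8 212.4] handle top [279.6 294.2] foot side [238.6 153.9] [0.5418 0.1322 0.1643] foot wrist [280.  211.1]
[(np.uint8(132), np.uint8(140), np.uint8(144)), (np.uint8(132), np.uint8(140), np.uint8(144)), (np.uint8(132), np.uint8(140), np.uint8(145)), (np.uint8(132), np.uint8(140), np.uint8(144)), (np.uint8(131), np.uint8(139), np.uint8(144)), (np.uint8(134), np.uint8(137), np.uint8(146)), (np.uint8(136), np.uint8(137), np.uint8(147)), (np.uint8(137), np.uint8(138), np.uint8(151)), (np.uint8(138), np.uint8(140), np.uint8(152)), (np.uint8(142), np.uint8(142), np.uint8(155)), (np.uint8(164), np.uint8(165), np.uint8(180)), (np.uint8(175), np.uint8(177), np.uint8(191)), (np.uint8(174), np.uint8(177), np.uint8(190)), (np.uint8(174), np.uint8(176), np.uint8(190))] [(np.uint8(150), np.uint8(152), np.uint8(165)), (np.uint8(155), np.uint8(156), np.uint8(169)), (np.uint8(190), np.uint8(191), np.uint8(207)), (np.uint8(179), np.uint8(181), np.uint8(196)), (np.uint8(179), np.uint8(181), np.uint8(196)), (np.uint8(179), np.uint8(181), np.uint8(196)), (np.uint8(176), np.uint8(177), np.uint8(194)), (np.uint8(178), np.uint8(180), np.uint8(194)), (np.uint8(177), np.uint8(180), np.uint8(195)), (np.uint8(111), np.uint8(112), np.uint8(121)), (np.uint8(109), np.uint8(109), np.uint8(118)), (np.uint8(103), np.uint8(104), np.uint8(112)), (np.uint8(99), np.uint8(112), np.uint8(101)), (np.uint8(92), np.uint8(131), np.uint8(72)), (np.uint8(91), np.uint8(128), np.uint8(70))]
```

apply_moves([
  [0, 0, 0, -0.007, 0, 0, 1],
  [0, 0, 0, 0, 0, 0.02, 1],
  [0, 0, 0, 0, 0, 0.02, 1],
  [0, 0, 0, 0, 0, 0.02, 1],
  [0, 0, 0, 0, 0, 0.02, 1],
  [0, 0, 0, 0, 0, 0, 1],
])

```text
time: 6.82
tool_pos: [0.5496, 0.1307, 0.1216]
tcp_rot: [[-0.967, 0.253, -0.003], [0.253, 0.967, -0.0], [0.003, -0.001, -1.0]]
contact_force: [-0.5, -0.7, -1.5]
finger_gap: 0.217
gripper_force: 59.0
```

apply_moves([
  [0, 0, 0, 0, 0, 0.016, 1],
  [0, 0, 0, 0, 0, 0.016, 1],
  [0, 0, 0, 0, 0, 0.008, 1],
  [0, 0, 0, 0, 0, 0.006, 1],
  [0, 0, 0, 0, 0, 0.004, 1],
  [0, 0, 0, 0, 0, 0, 1],
])

```text
time: 7.58
tool_pos: [0.5507, 0.1307, 0.0993]
tcp_rot: [[-0.967, 0.253, 0.001], [0.253, 0.967, 0.0], [-0.001, 0.0, -1.0]]
contact_force: [-1.4, -1.2, 2.4]
finger_gap: 0.218
gripper_force: 59.7
```

apply_moves([
  [0, 0, 0, 0, 0, 0.004, 1],
  [0, 0, 0, 0, 0, 0.004, 1],
  [0, 0, 0, 0, 0, 0, 1],
])

```text
time: 7.95
tool_pos: [0.5515, 0.1307, 0.0991]
tcp_rot: [[-0.967, 0.253, 0.004], [0.253, 0.967, 0.0], [-0.004, 0.001, -1.0]]
contact_force: [-4.9, -1.1, 15.4]
finger_gap: 0.216
gripper_force: 61.1
```

Bore_c is blind: the pin stopped at exactly 36 mm with 15 N. Next is bore_b.

apply_moves([
  [0, 0, 0, 0, 0, -0.03, 1],
  [0, 0, 0, 0, 0, -0.04, 1],
  [0, 0, 0, 0, 0, -0.04, 1],
  [0, 0, 0, 0, 0, -0.02, 1],
  [0, 0, 0, -0.009, 0.054, 0, 1],
  [0, 0, 0, -0.009, 0.054, 0, 1],
  [0, 0, 0, 0, 0, 0, 1],
  [0, 0, 0, 0, 0, 0, 1],
])

```text
time: 8.95
tool_pos: [0.5725, 0.1803, 0.1585]
tcp_rot: [[-0.967, 0.253, -0.001], [0.253, 0.967, -0.001], [0.001, -0.001, -1.0]]
contact_force: [-0.9, -0.2, -2.2]
finger_gap: 0.217
gripper_force: 59.2
```

```bash
python3 - <<'E'
from h import *
b=np.array([.5700,.1811,0])+[.0041,-.0011,.155]
go(b)
w,W=snap('wrist','w4');s,S=snap('side','s4')
st=status.state();p=np.array(st['tool_pos']);R=np.array(st['tcp_rot'])
f=p+R[:,0]*.0042;f[2]=p[2]-.0753;print(proj(s,f),proj(w,f),proj(w,[.5700,.1811,.06]))
u,v=map(int,proj(s,f));print(u-70,v-70)
o=np.hstack([cv2.resize(S[v-70:v+70,u-70:u+70],(420,420)),W[:, 90:450]])
cv2.imwrite('pics/c4.png',o[:,:,::-1])
E
```

```text
t 8.95 pos [0.5725 0.1803 0.1585] shift units [-0.0033  0.0003  0.007 ] F [-0.9 -0.2 -2.2] gap 0.217
(np.float64(234.9130691213323), np.float64(143.5135035345137)) (np.float64(279.7719768822787), np.float64(214.07574622999488)) (np.float64(280.4094120763878), np.float64(207.02292882885916))
164 73
```

View pics/c4.png

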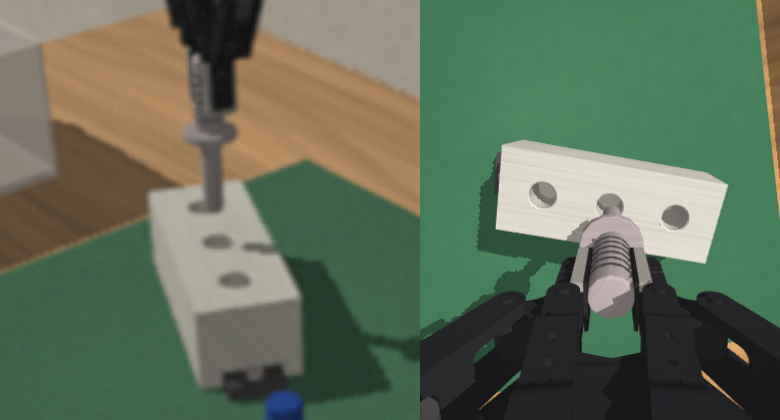

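Both views look as they did at bore_c, with the pin upright and bore_b's mouth at wrist (280,205) just beyond the foot. I'll correct 1.5 mm and descend.

apply_moves([
  [0, 0, 0, -0.003, 0, 0, 1],
  [0, 0, 0, 0, 0, 0.02, 1],
  [0, 0, 0, 0, 0, 0.02, 1],
  [0, 0, 0, 0, 0, 0.02, 1],
  [0, 0, 0, 0, 0, 0.02, 1],
  [0, 0, 0, 0, 0, 0.02, 1],
  [0, 0, 0, 0, 0, 0.015, 1],
  [0, 0, 0, 0, 0, 0.006, 1],
  [0, 0, 0, 0, 0, 0.006, 1],
  [0, 0, 0, 0, 0, 0.004, 1],
  [0, 0, 0, 0, 0, 0, 1],
])

```text
time: 10.42
tool_pos: [0.575, 0.1803, 0.0992]
tcp_rot: [[-0.967, 0.253, 0.003], [0.253, 0.967, 0.0], [-0.003, 0.001, -1.0]]
contact_force: [-5.1, -2.4, 14.1]
finger_gap: 0.217
gripper_force: 61.2
```

Bore_b is blind as well, stopping at the same depth with 14 N. On to bore_a.

apply_moves([
  [0, 0, 0, 0, 0, -0.03, 1],
  [0, 0, 0, 0, 0, -0.04, 1],
  [0, 0, 0, 0, 0, -0.04, 1],
  [0, 0, 0, 0, 0, -0.02, 1],
  [0, 0, 0, -0.009, 0.054, 0, 1],
  [0, 0, 0, -0.009, 0.054, 0, 1],
  [0, 0, 0, 0, 0, 0, 1],
  [0, 0, 0, 0, 0, 0, 1],
])

```text
time: 11.42
tool_pos: [0.5964, 0.2299, 0.1582]
tcp_rot: [[-0.967, 0.253, -0.001], [0.253, 0.967, -0.001], [0.001, -0.001, -1.0]]
contact_force: [-0.1, 0.2, -2.1]
finger_gap: 0.218
gripper_force: 59.3
```

```bash
python3 - <<'E'
from h import *
go(np.array([.5930,.2307,0])+[.0041,-.0011,.155])
E
```

```text
t 11.43 pos [0.5964 0.2299 0.1582] shift units [-0.0016 -0.0002  0.0064] F [-0.1  0.2 -2.1] gap 0.218
```

apply_moves([
  [0, 0, 0, -0.001, 0, 0, 1],
  [0, 0, 0, 0, 0, 0.02, 1],
  [0, 0, 0, 0, 0, 0.02, 1],
  [0, 0, 0, 0, 0, 0.02, 1],
  [0, 0, 0, 0, 0, 0.02, 1],
  [0, 0, 0, 0, 0, 0.02, 1],
  [0, 0, 0, 0, 0, 0.015, 1],
  [0, 0, 0, 0, 0, 0.006, 1],
  [0, 0, 0, 0, 0, 0.006, 1],
  [0, 0, 0, 0, 0, 0.004, 1],
  [0, 0, 0, 0, 0, 0, 1],
])

```text
time: 12.8
tool_pos: [0.5972, 0.2302, 0.0934]
tcp_rot: [[-0.967, 0.253, 0.0], [0.253, 0.967, 0.0], [-0.0, 0.0, -1.0]]
contact_force: [0.1, -0.4, -1.7]
finger_gap: 0.218
gripper_force: 59.3
```

It passed the blind depth freely, so bore_a is the through bore. I'll seat the collar.

apply_moves([
  [0, 0, 0, 0, 0, 0.01, 1],
  [0, 0, 0, 0, 0, 0.01, 1],
  [0, 0, 0, 0, 0, 0.005, 1],
  [0, 0, 0, 0, 0, 0.003, 1],
  [0, 0, 0, 0, 0, 0, 1],
])

```text
time: 13.42
tool_pos: [0.5971, 0.2302, 0.0804]
tcp_rot: [[-0.967, 0.253, 0.0], [0.253, 0.967, 0.0], [-0.0, 0.0, -1.0]]
contact_force: [-3.6, -1.2, 4.2]
finger_gap: 0.217
gripper_force: 60.2
```

apply_moves([
  [0, 0, 0, 0, 0, 0.003, 1],
  [0, 0, 0, 0, 0, 0, 1],
])

```text
time: 13.68
tool_pos: [0.5973, 0.2303, 0.0804]
tcp_rot: [[-0.967, 0.253, 0.001], [0.253, 0.967, 0.0], [-0.001, 0.001, -1.0]]
contact_force: [-5.7, -1.3, 9.6]
finger_gap: 0.217
gripper_force: 60.7
```

apply_moves([
  [0, 0, 0, 0, 0, 0, 0.5],
  [0, 0, 0, 0, 0, 0, 0.5],
  [0, 0, 0, 0, 0, 0, 0.5],
  [0, 0, 0, 0, 0, -0.03, 0.5],
  [0, 0, 0, 0, 0, -0.05, 0.5],
  [0, 0, 0, 0, 0, -0.08, 0.5],
  [0, 0, 0, 0, 0, -0.08, 0.5],
  [0, 0, 0, 0.1, 0, 0, 0.5],
  [0, 0, 0, 0.1, 0, 0, 0.5],
  [0, 0, 0, 0.1, 0, 0, 0.5],
  [0, 0, 0, 0, 0, 0, 0.5],
])

```text
time: 15.05
tool_pos: [0.4496, 0.2691, 0.1993]
tcp_rot: [[-0.968, 0.25, 0.001], [0.25, 0.968, 0.001], [-0.001, 0.001, -1.0]]
contact_force: [1.0, -0.3, 0.6]
finger_gap: 0.502
gripper_force: 0.0
```

```bash
python3 - <<'E'
from h import *
go([0,0,0])
s,S=snap('side','s5');t,T=snap('top','t5')
o=np.hstack([cv2.resize(S[80:220,160:300],(400,400)),cv2.resize(T[150:270,70:190],(400,400))])
cv2.imwrite('pics/c5.png',o[:,:,::-1])
E
```

```text
t 15.05 pos [0.4496 0.2691 0.1993] shift units [ 0.7367 -0.7463  0.3969] F [ 1.  -0.3  0.6] gap 0.502
```

View pics/c5.png

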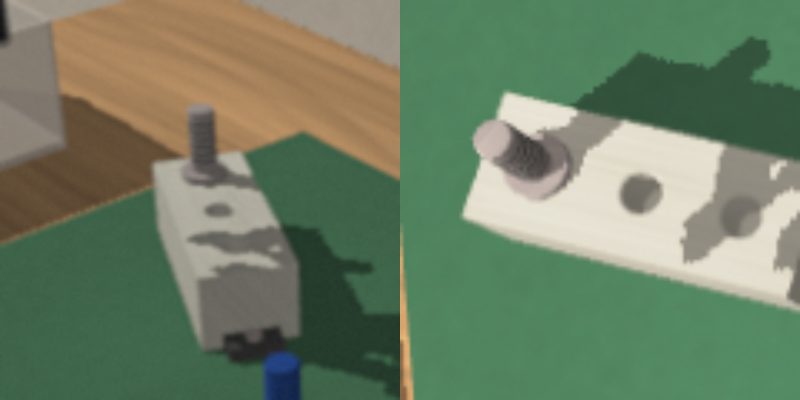

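Both views show the pin upright in bore_a, with its collar flush on the block (side crop (203,175), top crop (537,168)). The arm is clear of it.

```bash
python3 -c "from rig import ticket; print(ticket.job_done())"
```

```text
the job is handed in; nothing more can be done
None
```

The gauge pin is standing fully home in bore_a, the through bore, with its collar down on the block; probing showed bore_c and bore_b are blind, and the job was handed in at about 15 s.

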